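Lower the taller bench rest by one hole

TASK

Two telescoping bench rests hold parcels for taping, but one still stands higher than the other. Press the red button of the taller rest only until its tube slips off its hole, let go of the button with the tube between the holes, then push its pad gently down until it clicks into the next hole, level with the other rest. Never lean on anything with more than a light push (25 N at most), leave the other rest as it is set, do not disturb the things lying about, and take your hand away at the end.

Things in the scene. Friction and masses are not known exactly. Their poses are not given: they have to be found in the camera images.
- tall_foot: Steel foot plate of the taller rest: 110 x 84 x 12 mm, fixed to the table; origin under its centre on the table top; z up; +x is the way the red button is pushed (about away from the robot). The post is clamped in a slot on it: its axis is nominally 25 mm along +x from the origin, but really up to 5 mm nearer or farther along x and 2 mm aside, so find the button by feel.
- tall_face (a point): Where the red button's face of the taller rest nominally is (foot axes; 85 mm up, 58 mm before the post axis); true place up to 5 mm off along x. Round button, diameter 18 mm, stands 14 mm out of a black latch collar 64 x 38 mm that reaches from 70 to 100 mm above the table and from 44 mm before to 20 mm behind the post axis.
- tall_axis (a point): Point on the nominal post axis of the taller rest, 169 mm above the table (foot axes; same 5 mm doubt along x). The inner tube, 24 mm square, carries a rubber-topped pad 32 mm (x) by 44 mm (y), 13 mm thick; the pad's top is this high less the tube's joint value.
- tall_tube (a joint): How far the inner tube of the taller rest has sunk, m: 0 first (highest) hole, 0.026 next hole, 0.052 last. It sinks by itself at 8 to 14 mm/s while the button is held in; let go between holes it stays by friction and needs a 3 to 7 N push on the pad. At the next hole it stops dead: push at 15 mm/s or less, stop when the force jumps.
- tall_button (a joint): How far the red button of the taller rest is pressed, m: 0 out, frees the tube from about 0.004, stop at 0.0075. 0 when latched in a hole, about 0.004 when let go between holes. Spring: 2.7 N at first touch, 4.5 N at 0.004, 6 N at the stop, and up to 2 N of catch friction on top; then rigid.
- set_foot: Steel foot plate of the other rest (one hole down): 110 x 84 x 12 mm, fixed to the table; origin under its centre on the table top; z up; +x is the way the red button is pushed (about away from the robot). The post is clamped in a slot on it: its axis is nominally 25 mm along +x from the origin, but really up to 5 mm nearer or farther along x and 2 mm aside, so find the button by feel.
- set_face (a point): Where the red button's face of the other rest (one hole down) nominally is (foot axes; 85 mm up, 58 mm before the post axis); true place up to 5 mm off along x. Round button, diameter 18 mm, stands 14 mm out of a black latch collar 64 x 38 mm that reaches from 70 to 100 mm above the table and from 44 mm before to 20 mm behind the post axis.
- set_axis (a point): Point on the nominal post axis of the other rest (one hole down), 169 mm above the table (foot axes; same 5 mm doubt along x). The inner tube, 24 mm square, carries a rubber-topped pad 32 mm (x) by 44 mm (y), 13 mm thick; the pad's top is this high less the tube's joint value.
- set_tube (a joint): How far the inner tube of the other rest (one hole down) has sunk, m: 0 first (highest) hole, 0.026 next hole, 0.052 last.
- set_button (a joint): How far the red button of the other rest (one hole down) is pressed, m: 0 out, frees the tube from about 0.004, stop at 0.0075. 0 when latched in a hole, about 0.004 when let go between holes.
- stapler: blue stapler, 34 x 138 x 48 mm, loose; origin under its centre. Leave it alone.
- label_roll: white label roll, diameter 63, height 40 mm, loose; origin under its centre. Leave it alone.
- barcode_scanner: dark grey barcode scanner lying down, 66 x 172 x 46 mm, loose; origin under its centre. Leave it alone.
- tape_roll: roll of pale tape lying flat, diameter 84, height 25 mm, loose; origin under its centre. Leave it alone.

How it is judged:
On the way, in this order (a step that is already met when the one before it is completed fails the run):
1. the taller rest's tube is off its first hole, between the holes (1.5 to 23.5 mm down), and nothing touches its button or any other thing (value of joint tall_tube between 0.0015 and 0.0235 m and value of joint tall_button between 0.0025 and 0.006 m and contact force between the fingers and anything else below 0.3 N), for 0.15 s.
2. its tube has clicked into the next hole (26 mm down, within 2 mm, button out) (value of joint tall_tube between 0.024 and 0.028 m and value of joint tall_button below 0.0015 m), for 0.2 s.
At the end, for the whole second after the job is handed in: Both rests are latched in their second hole (26 mm down, within 2 mm) with both buttons sprung out (pressed less than 1.5 mm) (all of step 2 and value of joint set_tube between 0.024 and 0.028 m and value of joint set_button below 0.0015 m); the robot touches nothing.
It fails at once if the robot presses on anything with more than 25 N (contact force between any of the fingers, the arm and anything else above 25 N).
It fails at once if the tube of the taller rest slips past the next hole (more than 32 mm down) (value of joint tall_tube above 0.032 m).
It fails at once if the other rest is taken off its hole (value of joint set_tube below 0.0235 m or value of joint set_tube above 0.0285 m or value of joint set_button above 0.0035 m).
It fails at once if a loose thing is moved more than 15 mm (distance of any of stapler, label_roll, barcode_scanner, tape_roll from where it was at the start of the episode above 0.015 m).
It also fails if it takes over 43 s, if anything falls off the work surface, if the arm or the gripper's body presses on something with over 40 N, if the wrist force passes 120 N, or if a joint passes its speed limit or range.

ROBOT

A 6-joint arm with a two-finger parallel gripper is mounted at the origin on a cart in front of the work surface, level with it; the furniture and walls round the work are solid. World frame = base frame: x ahead of the robot, y to its left, z up, the work surface at z = 0. Lengths are in m, angles in rad, forces in N, time in s.
With the tool pointing down it reaches from about 0.225 to 0.875 m from the base axis. Payload 3.4 kg.
Tool frame: the origin (TCP) lies at the very end of the fingers, on their centre line; the grasp point (between the pads) lies behind it (manip.grasp_offset is the z of the grasp point in the tool frame, in m); z points along the fingers, y is the line along which they close (so a half turn about z gives the same grasp; the last joint's range is limited). The gripper opens to 85 mm and grips with 20 to 120 N. Pads are 22 mm wide; open, the fingers measure 114 mm over their backs; the gripper's body (76 mm by 85 mm) begins 54 mm behind the grasp point. The pads swing forward as they close: fully open they stand 13 mm farther back than shut.
Start: joints at [1.077, 0.276, 1.505, -0, 1.361, -0.121], TCP at [0.209, 0.536, 0.231] pointing down, gripper open.
Joint ranges: [-2.89, 2.89], [-0.75, 2.08], [0.22, 2.7], [-1.18, 4.32], [0.11, 2.71], [-2.7, 2.7]. Speed limits (rad/s): [2.57, 2.57, 3.14, 3.14, 3.14, 3.14].

INTERFACE

Orientations are given as a unit quaternion [w, x, y, z].
In Python, from rig import manip gives the robot as it stands.
- The arm moves only by the shell command python3 -m pendant 'ROWS' [FORCE]. ROWS is JSON, a list of rows, each an object of numbers: "dx", "dy", "dz": the shift along the tool's x, y, z in m; "rx", "ry", "rz": the turn, a rotation vector about the tool's x, y, z in degrees; "hand": the finger opening in m, from 0 to 0.0854. In form: [{"dx": .., "dy": .., "dz": .., "rx": .., "ry": .., "rz": .., "hand": ..}, ...]. A call has 1 to 12 rows; each row shifts and turns the commanded pose from where the row before left it, along the tool's axes as they then stand; what a row does not reach is not made up. A row lasts 1/12 s, in which the tool goes at most 41.7 mm and 7.16 degrees, less where a joint would pass 70% of its speed; a pose out of reach is approached as far as the arm can. A call is refused whole if a number of a shift passes 0.0417 or a number of a turn 7.16, either way. A call with a gripper value outside its range is refused whole. The fingers move at their own pace and stop on an object; FORCE is the grip in N (left out, the last holds). Time passes only in rows, so rows that do not move let the fingers close. It gives the time, the measured TCP pose, the force, the opening and the grip force at its end, in the units of the state.
- manip.get_state(): the state, without advancing time (a new reading comes with each control period).
- manip.get_image(name): name is "side" or "top"; returns a dict with "frame" (420x560x3 uint8, red, green, blue), "fx", "fy", "cx", "cy" (pixels), "distortion" ([k1, k2, p1, p2, k3] as OpenCV has them; the pictures are not rectified), "position" and "attitude" of the camera in the world. Camera axes: x right, y up, looking along -z (the intrinsics and any distortion apply to the point x, -y, -z); pixel columns grow to the right and rows downward; lengths in m; the calibration is good to about 2 mm. A picture is of the moment at which its call begins. There is no depth.
- manip.sign_off(): hands the job in; it is judged then, once.
The state is a dict: "clock": time; "qpos": joint angles; "qd": joint speeds; "effort": joint torques, N m; "position": TCP position; "ee_rot": TCP orientation; "contact_force": force on the tool from outside, world axes, zero at the start; "moment": the same for the moment, N m; "width": finger opening in m; "gripper_force": force on a finger pad.
Only numpy, scipy, OpenCV 4.12 (cv2) and the standard library are available. Lean on these libraries where they do the work, as an engineer would, in place of code of your own. Each camera call takes 0.05 s, during which the arm holds its last target. There are 200 camera calls.

## Working session

There is one attempt and no reset: what is moved stays moved. The work goes in short steps, Python scripts to look and compute and a shell command to move; the robot and the scene stay as the last step left them, time stands still between calls to the robot, and variables do not carry over. Pictures are saved under pics/ and viewed, at most 10 in all, crops included, and the job is handed in when it is done.

```bash
mkdir -p pics; ls
python3 - <<'E'
from rig import manip
import cv2,json
for n in("side","top"):
    im=manip.get_image(n); cv2.imwrite(f"pics/{n}0.png",im["frame"][:,:,::-1])
    print(n,{k:v for k,v in im.items() if k!="frame"})
print(manip.get_state(), manip.grasp_offset)
E
```

```text
pics
side {'fx': 463.1108643549541, 'fy': 463.1108643549541, 'cx': 283.35081842598777, 'cy': 207.19645982059802, 'distortion': array([-0.02458391,  0.        ,  0.        ,  0.        ,  0.        ]), 'position': array([ 0.20297536, -0.52973493,  0.74794429]), 'attitude': array([ 0.8710702 ,  0.42241564, -0.11937464, -0.2203439 ])}
top {'fx': 498.95150341302923, 'fy': 498.95150341302923, 'cx': 285.09322739272403, 'cy': 205.62797750338243, 'distortion': array([-0.08647025,  0.        ,  0.        ,  0.        ,  0.        ]), 'position': array([0.3440268 , 0.16825455, 1.33962926]), 'attitude': array([-0.68312495, -0.07298493,  0.07362164,  0.72290619])}
{'clock': 0.1, 'qpos': array([ 1.07701361e+00,  2.76518199e-01,  1.50599722e+00,  2.50373006e-05,
        1.36072094e+00, -1.20979305e-01]), 'qd': array([-0.00088463, -0.00046252, -0.00103631,  0.00049229, -0.00236684,
       -0.00049926]), 'effort': array([ 2.37295564e-03, -4.17695475e+01, -2.46405691e+01, -4.48310047e-04,
        5.75958984e-03, -2.01277949e-06]), 'position': array([0.20919053, 0.53508905, 0.23053767]), 'ee_rot': array([-2.60329432e-04,  1.85326653e-01,  9.82676628e-01, -7.79625964e-04]), 'contact_force': array([-0.37581742, -0.68991847,  0.12430156]), 'moment': array([-0.00984065, -0.01612462,  0.03721629]), 'gripper_force': 0.0, 'width': 0.08588327315690945} -0.0187
```

View pics/side0.png

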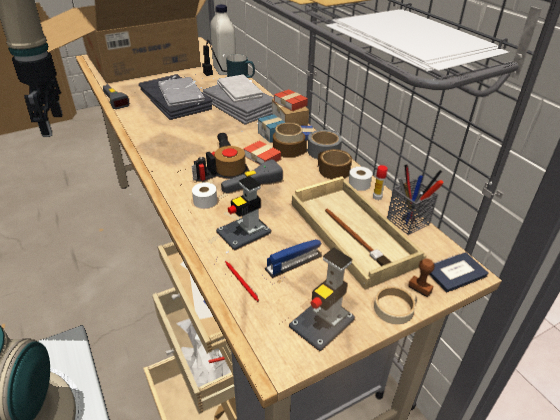

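View pics/top0.png

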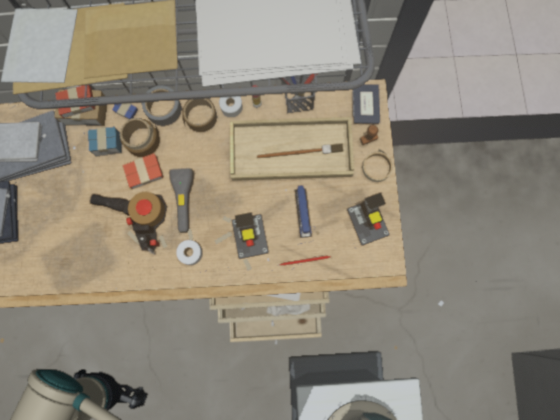

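The side picture shows two rests: one at about (245,215) and a visibly taller one at (325,300). From the top they are at (250,236) and (370,220). I'll enlarge both views to get the corners.

Run:
```python
import cv2,numpy as np
a=cv2.imread("pics/side0.png");b=cv2.imread("pics/top0.png")
A=cv2.resize(a[150:350,200:440],None,fx=3.3,fy=3,interpolation=cv2.INTER_CUBIC)
c=lambda x0,y0:cv2.resize(b[y0:y0+75,x0:x0+75],(400,400),interpolation=cv2.INTER_CUBIC)
B=np.hstack([c(215,200),c(335,180)])
cv2.imwrite("pics/cropA.png",cv2.resize(a[150:350,200:440],(720,600),interpolation=cv2.INTER_CUBIC));cv2.imwrite("pics/cropB.png",B)
```

```text
(no output)
```

View pics/cropA.png

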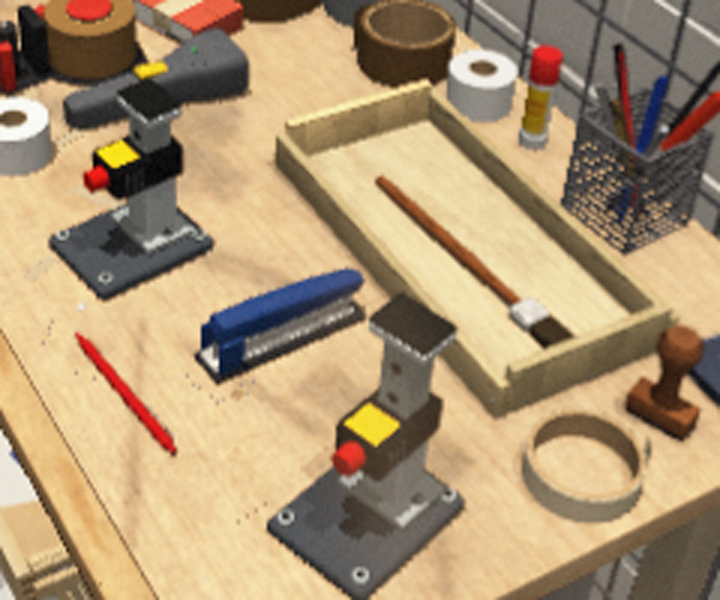

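View pics/cropB.png

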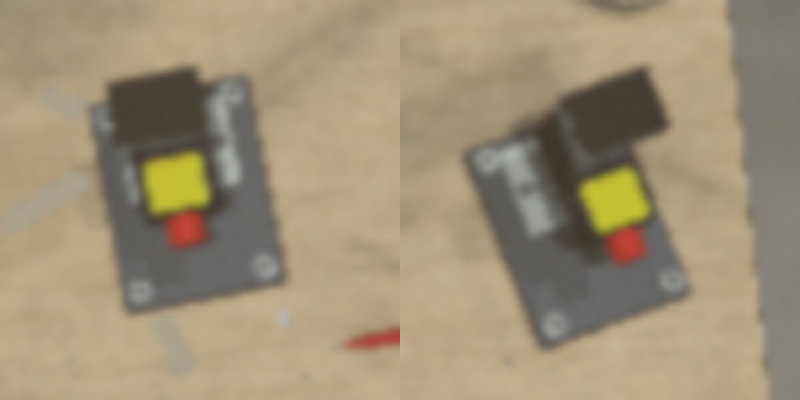

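The taller rest is the right one. In crop B its foot corners are at (463,153), (543,348) and (690,293), and its pad at (558,98), (645,68), (668,128) and (582,152). In crop A the pad is at (370,325), (405,295), (455,325) and (420,355), with the button face near (347,460).

```bash
cat > h.py <<'E'
from rig import manip
import numpy as np,cv2
from scipy.spatial.transform import Rotation as R
from scipy.optimize import least_squares
def cam(n):
    im=manip.get_image(n);q=im["attitude"];Rw=R.from_quat([q[1],q[2],q[3],q[0]]).as_matrix()@np.diag([1,-1,-1])
    K=np.array([[im["fx"],0,im["cx"]],[0,im["fy"],im["cy"]],[0,0,1]]);return im,K,im["distortion"],Rw,im["position"]
def proj(c,P):
    _,K,d,Rw,p=c
    rv=cv2.Rodrigues(Rw.T)[0];return cv2.projectPoints(np.asarray(P,float).reshape(-1,1,3),rv,-Rw.T@p,K,d)[0].reshape(-1,2)
E
python3 - <<'E'
from h import *
S=cam("side");T=cam("top")
sd=lambda L:(np.array(L,float)+.5)/3-.5+[200,150]
tp=lambda L:(np.array(L,float)-[400,0]+.5)/(16/3)-.5+[335,180]
tf=tp([(463,153),(543,348),(690,293)]); sf=sd([(268,525),(365,600),(463,500)])
padt=tp([(558,98),(645,68),(668,128),(582,152)]);pads=sd([(405,295),(455,325),(420,355),(370,325)])
def foot(v):
    x,y,a=v;r=R.from_euler('z',a).as_matrix()
    f=lambda u,w,z=.012:r@[u,w,0]+[x,y,z]
    return f
def res(v):
    f=foot(v)
    return np.r_[(proj(T,[f(.055,.042),f(-.055,.042),f(-.055,-.042)])-tf).ravel(),(proj(S,[f(-.055,.042),f(-.055,-.042),f(.055,-.042)])-sf).ravel()]
o=least_squares(res,[.4,-.05,.3],loss='soft_l1');print(o.x,o.fun.round(1));f=foot(o.x)
def tri(pt,ps):
    return least_squares(lambda P:np.r_[(proj(T,P)-pt).ravel(),(proj(S,P)-ps).ravel()],[.4,-.05,.1])
ax=f(.025,0,.169);print("nom axis",ax,"face",f(-.033,0,.085))
x,y,a=o.x;r=R.from_euler('z',a).as_matrix()
# pad fit in foot frame: offset u,w
g=lambda v:[f(v[0]+.016*i,v[1]+.022*j,v[2]) for i,j in((1,1),(1,-1),(-1,-1),(-1,1))]
o2=least_squares(lambda v:np.r_[(proj(T,g(v))-padt).ravel(),(proj(S,g(v))-pads).ravel()],[.025,0,.169])
print("pad u,w,z",o2.x,o2.fun.round(1),f(*o2.x))
b=tri(tp([(626,255)]),sd([(345,461)]));print("btn",b.x,b.fun.round(1),r.T@(b.x-[x,y,0]))
# landmark overlay
print("scene pts top:", )
def onplane(c,p,z):
    _,K,d,Rw,pos=c;n=cv2.undistortPoints(np.array([[p]],float),K,d)[0,0];v=Rw@[*n,1];return pos+v*(z-pos[2])/v[2]
for n,p in dict(tapeC=(377,166),stapB=(305,232),stapT=(302,190),setfoot=(250,236),trayBR=(352,178),stamp=(370,134),edge=(405,290),pencil=(300,260)).items():print(n,onplane(T,p,.02).round(3))
E
```

```text
[ 0.56782255 -0.06378867  0.31062982] [ 0.  -0.2  0.7  0.8  1.7 -0.1 -1.1 -0.7 -0.3 -0.2  2.  -0.7]
nom axis [ 0.59162609 -0.05614722  0.169     ] face [ 0.53640189 -0.0738754   0.085     ]
pad u,w,z [2.48125018e-02 1.62092514e-04 1.64557221e-01] [-0.7 -0.1 -0.4 -0.8  0.5 -0.1 -0.1  1.9 -1.5 -0.3  1.1  1.4  1.9  0.5
 -0.8 -1.7] [ 0.59139802 -0.05605019  0.16455722]
btn [ 0.53900956 -0.07158615  0.08515124] [ 0.1 -0.3 -0.2  0.1] [-0.0298174   0.00138264  0.08515124]
scene pts top:
tapeC [ 0.719 -0.1    0.02 ]
stapB [0.547 0.11  0.02 ]
stapT [0.663 0.111 0.02 ]
setfoot [0.545 0.257 0.02 ]
trayBR [ 0.689 -0.028  0.02 ]
stamp [ 0.813 -0.089  0.02 ]
edge [ 0.378 -0.143  0.02 ]
pencil [0.473 0.128 0.02 ]
```

```bash
python3 -m pendant '[{"dx":-0.02,"dy":-0.02,"hand":0},{"dx":-0.02,"dy":-0.02,"hand":0},{"dx":-0.02,"dy":-0.02,"hand":0},{"dx":-0.02,"dy":-0.02,"hand":0},{"dx":-0.02,"dy":-0.02,"hand":0},{"dx":-0.02,"dy":-0.02,"hand":0},{"dx":-0.02,"dy":-0.02,"hand":0},{"dx":-0.02,"dy":-0.02,"hand":0},{"dx":-0.02,"dy":-0.02,"hand":0},{"dx":-0.02,"dy":-0.02,"hand":0},{"dx":-0.02,"dy":-0.02,"hand":0},{"dx":-0.02,"dy":-0.02,"hand":0}]' 20
python3 -m pendant '[{"dx":-0.02,"dy":-0.02},{"dx":-0.02,"dy":-0.02},{"dx":-0.02,"dy":-0.02},{"dx":-0.02,"dy":-0.02},{"dx":-0.02,"dy":-0.02},{"dx":-0.02,"dy":-0.02},{"dx":-0.02,"dy":-0.02},{"dx":-0.02,"dy":-0.02},{"dx":-0.02,"dy":-0.02},{"dx":-0.02,"dy":-0.02},{"dx":-0.02,"dy":-0.02},{"dx":-0.02,"dy":-0.02}]'
```

```text
invalid input
invalid input
```

```bash
python3 -m pendant '[{"dx":-0.02,"dy":-0.02,"dz":0,"rx":0,"ry":0,"rz":0,"hand":0}]' 20; python3 -m pendant '[{"dx":-0.02,"dy":-0.02}]'; python3 -m pendant --help | head -20
```

```text
clock: 0.28
position: [0.2198, 0.513, 0.2307]
ee_rot: [-0.001, 0.184, 0.983, 0.002]
contact_force: [1.0, -0.4, 0.4]
width: 0.0756
gripper_force: 0.0invalid input
invalid input: not JSON, or not a number
```

```bash
python3 -m pendant '[{"dx":-0.028,"dy":-0.028,"dz":0,"rx":0,"ry":0,"rz":0,"hand":0},{"dx":-0.028,"dy":-0.028,"dz":0,"rx":0,"ry":0,"rz":0,"hand":0},{"dx":-0.028,"dy":-0.028,"dz":0,"rx":0,"ry":0,"rz":0,"hand":0},{"dx":-0.028,"dy":-0.028,"dz":0,"rx":0,"ry":0,"rz":0,"hand":0},{"dx":-0.028,"dy":-0.028,"dz":0,"rx":0,"ry":0,"rz":0,"hand":0},{"dx":-0.028,"dy":-0.028,"dz":0,"rx":0,"ry":0,"rz":0,"hand":0},{"dx":-0.028,"dy":-0.028,"dz":0,"rx":0,"ry":0,"rz":0,"hand":0},{"dx":-0.028,"dy":-0.028,"dz":0,"rx":0,"ry":0,"rz":0,"hand":0}]'
python3 -m pendant '[{"dx":-0.028,"dy":-0.028,"dz":0,"rx":0,"ry":0,"rz":0,"hand":0},{"dx":-0.028,"dy":-0.028,"dz":0,"rx":0,"ry":0,"rz":0,"hand":0},{"dx":-0.028,"dy":-0.028,"dz":0,"rx":0,"ry":0,"rz":0,"hand":0},{"dx":-0.028,"dy":-0.028,"dz":0,"rx":0,"ry":0,"rz":0,"hand":0},{"dx":-0.028,"dy":-0.028,"dz":0,"rx":0,"ry":0,"rz":0,"hand":0},{"dx":-0.028,"dy":-0.028,"dz":0,"rx":0,"ry":0,"rz":0,"hand":0},{"dx":-0.028,"dy":-0.028,"dz":0,"rx":0,"ry":0,"rz":0,"hand":0},{"dx":-0.028,"dy":-0.028,"dz":0,"rx":0,"ry":0,"rz":0,"hand":0}]'
python3 -m pendant '[{"dx":0,"dy":0,"dz":0,"rx":0,"ry":0,"rz":7,"hand":0},{"dx":0,"dy":0,"dz":0,"rx":0,"ry":0,"rz":7,"hand":0},{"dx":0,"dy":0,"dz":0,"rx":0,"ry":0,"rz":7,"hand":0},{"dx":0,"dy":0,"dz":0,"rx":0,"ry":0,"rz":7,"hand":0},{"dx":0,"dy":0,"dz":0,"rx":0,"ry":0,"rz":7,"hand":0},{"dx":0,"dy":0,"dz":0,"rx":0,"ry":0,"rz":7,"hand":0},{"dx":0,"dy":0,"dz":0,"rx":0,"ry":0,"rz":7,"hand":0},{"dx":0,"dy":0,"dz":0,"rx":0,"ry":0,"rz":7,"hand":0},{"dx":0,"dy":0,"dz":0,"rx":0,"ry":0,"rz":7,"hand":0},{"dx":0,"dy":0,"dz":0,"rx":0,"ry":0,"rz":7,"hand":0}]'
```

```text
clock: 0.95
position: [0.3479, 0.2176, 0.2314]
ee_rot: [0.0, 0.185, 0.983, 0.0]
contact_force: [0.2, -0.0, 0.2]
width: 0.0001
gripper_force: 0.0
clock: 1.62
position: [0.4751, -0.0728, 0.2313]
ee_rot: [0.0, 0.186, 0.983, 0.0]
contact_force: [1.6, 0.2, 0.9]
width: -0.0001
gripper_force: 0.0
clock: 2.45
position: [0.4747, -0.0707, 0.2311]
ee_rot: [-0.0, 0.718, 0.696, -0.0]
contact_force: [-0.9, 0.7, 0.5]
width: 0.0001
gripper_force: 0.0
```

```bash
python3 -m pendant '[{"dx":0,"dy":0,"dz":0,"rx":0,"ry":0,"rz":7,"hand":0},{"dx":0,"dy":0,"dz":0,"rx":0,"ry":0,"rz":7,"hand":0},{"dx":0,"dy":0,"dz":0,"rx":0,"ry":0,"rz":7,"hand":0},{"dx":0,"dy":0,"dz":0,"rx":0,"ry":0,"rz":7,"hand":0},{"dx":0,"dy":0,"dz":0,"rx":0,"ry":0,"rz":7,"hand":0},{"dx":0,"dy":0,"dz":0,"rx":0,"ry":0,"rz":7,"hand":0},{"dx":0,"dy":0,"dz":0,"rx":0,"ry":0,"rz":7,"hand":0},{"dx":0,"dy":0,"dz":0,"rx":0,"ry":0,"rz":7,"hand":0},{"dx":0,"dy":0,"dz":0,"rx":0,"ry":0,"rz":7,"hand":0},{"dx":0,"dy":0,"dz":0,"rx":0,"ry":0,"rz":7,"hand":0}]'
python3 -m pendant '[{"dx":0,"dy":0,"dz":0,"rx":0,"ry":6,"rz":0,"hand":0},{"dx":0,"dy":0,"dz":0,"rx":0,"ry":6,"rz":0,"hand":0},{"dx":0,"dy":0,"dz":0,"rx":0,"ry":6,"rz":0,"hand":0},{"dx":0,"dy":0,"dz":0,"rx":0,"ry":6,"rz":0,"hand":0},{"dx":0,"dy":0,"dz":0,"rx":0,"ry":6,"rz":0,"hand":0},{"dx":0,"dy":0,"dz":0,"rx":0,"ry":0,"rz":0,"hand":0},{"dx":0,"dy":0,"dz":0,"rx":0,"ry":0,"rz":0,"hand":0}]'
cat > rel.py <<'E'
from h import *
s=manip.get_state();q=s["ee_rot"];M=R.from_quat([q[1],q[2],q[3],q[0]]).as_matrix()
a=.31063;F=R.from_euler('z',a).as_matrix();P=F.T@(s["position"]-[.56782,-.06379,0])
print("clock",s["clock"],"foot-frame TCP mm",(P*1e3).round(1),"F foot",(F.T@s["contact_force"]).round(1),"width",s["width"].round(4))
print("tool axes in foot (cols)\n",(F.T@M).round(3));print("q",s["qpos"].round(2))
import sys
if len(sys.argv)>1:
    t=(np.array(list(map(float,sys.argv[1:4])))-P*1e3);print("tool shift mm",((F.T@M).T@t).round(1))
E
python3 rel.py -55 0 80
```

```text
clock: 3.28
position: [0.4747, -0.0707, 0.2311]
ee_rot: [-0.0, 0.987, 0.159, -0.0]
contact_force: [0.9, -0.2, -0.9]
width: 0.0003
gripper_force: 0.0
clock: 3.87
position: [0.4734, -0.0713, 0.2307]
ee_rot: [-0.042, 0.954, 0.154, 0.254]
contact_force: [1.1, -0.2, 0.4]
width: 0.0002
gripper_force: 0.0Traceback (most recent call last):
  File "rel.py", line 4, in <module>
    print("clock",s["clock"],"foot-frame TCP mm",(P*1e3).round(1),"F foot",(F.T@s["contact_force"]).round(1),"width",s["width"].round(4))
                                                                                                                     ^^^^^^^^^^^^^^^^
AttributeError: 'float' object has no attribute 'round'
```

```bash
sed -i 's/s\["width"\].round(4)/s["width"]/' rel.py; python3 rel.py -65 0 80
```

```text
clock 3.8667 foot-frame TCP mm [-92.2  21.7 230.7] F foot [ 1.  -0.6  0.4] width 0.0002499937759475449
tool axes in foot (cols)
 [[ 0.867  0.011  0.498]
 [ 0.008 -1.     0.007]
 [ 0.498 -0.002 -0.867]]
q [-0.62 -0.07  2.04  0.53  0.92  0.36]
tool shift mm [-51.6  22.3 144.1]
```

```bash
python3 -m pendant '[{"dx":-0.0043,"dy":0.0019,"dz":0.012,"rx":0,"ry":0,"rz":0,"hand":0},{"dx":-0.0043,"dy":0.0019,"dz":0.012,"rx":0,"ry":0,"rz":0,"hand":0},{"dx":-0.0043,"dy":0.0019,"dz":0.012,"rx":0,"ry":0,"rz":0,"hand":0},{"dx":-0.0043,"dy":0.0019,"dz":0.012,"rx":0,"ry":0,"rz":0,"hand":0},{"dx":-0.0043,"dy":0.0019,"dz":0.012,"rx":0,"ry":0,"rz":0,"hand":0},{"dx":-0.0043,"dy":0.0019,"dz":0.012,"rx":0,"ry":0,"rz":0,"hand":0},{"dx":-0.0043,"dy":0.0019,"dz":0.012,"rx":0,"ry":0,"rz":0,"hand":0},{"dx":-0.0043,"dy":0.0019,"dz":0.012,"rx":0,"ry":0,"rz":0,"hand":0},{"dx":-0.0043,"dy":0.0019,"dz":0.012,"rx":0,"ry":0,"rz":0,"hand":0},{"dx":-0.0043,"dy":0.0019,"dz":0.012,"rx":0,"ry":0,"rz":0,"hand":0},{"dx":-0.0043,"dy":0.0019,"dz":0.012,"rx":0,"ry":0,"rz":0,"hand":0},{"dx":-0.0043,"dy":0.0019,"dz":0.012,"rx":0,"ry":0,"rz":0,"hand":0}]'
python3 -m pendant '[{"dx":0,"dy":0,"dz":0,"rx":0,"ry":0,"rz":0,"hand":0}]'; python3 rel.py -65 0 80
python3 - <<'E'
from h import *
a=manip.get_image("side")["frame"][:,:,::-1];b=manip.get_image("top")["frame"][:,:,::-1]
cv2.imwrite("pics/c1.png",np.hstack([cv2.resize(a[220:350,250:380],(400,400),interpolation=2),cv2.resize(b[170:270,320:420],(400,400),interpolation=2)]))
E
```

```text
clock: 4.87
position: [0.5109, -0.0837, 0.0809]
ee_rot: [-0.042, 0.953, 0.158, 0.256]
contact_force: [-0.9, 0.4, -0.1]
width: 0.0004
gripper_force: 0.0
clock: 4.95
position: [0.5097, -0.0831, 0.0793]
ee_rot: [-0.043, 0.953, 0.157, 0.254]
contact_force: [0.1, 0.3, -0.7]
width: -0.0001
gripper_force: 0.0
clock 4.95 foot-frame TCP mm [-61.2  -0.7  79.3] F foot [ 0.2  0.2 -0.7] width -0.00011086478099922784
tool axes in foot (cols)
 [[ 0.867  0.017  0.498]
 [ 0.014 -1.     0.01 ]
 [ 0.498 -0.002 -0.867]]
q [-0.59  0.21  2.22  0.86  0.55 -0.06]
tool shift mm [-2.9 -0.7 -2.5]
```

View pics/c1.png

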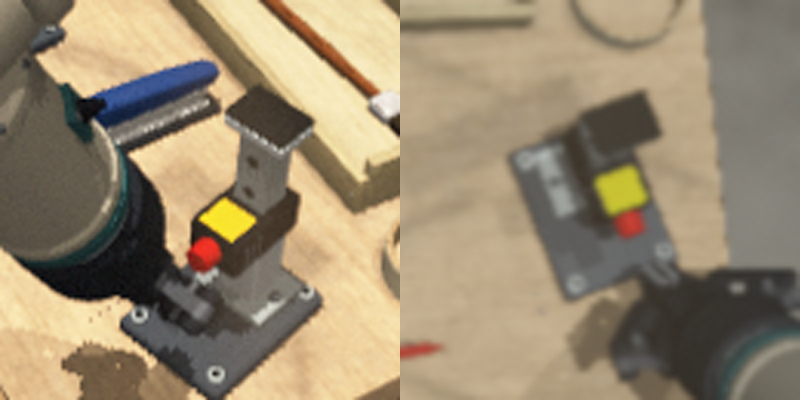

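The picture shows the finger tips just before the button: button at (205,255) in the left half, tips around (195,310). I'll project the TCP to check the height.

Run:
```python
from h import *
S=cam("side");T=cam("top");p=manip.get_state()["position"]
print((proj(S,p)-[250,220])*400/130,(proj(T,p)-[320,170])*4+[400,0])
```

```text
[[165.834381   293.00507359]] [[650.28992906 274.02148063]]
```

Run:
```python
from h import *
S=cam("side");s=manip.get_state();p=s["position"];q=s["ee_rot"];M=R.from_quat([q[1],q[2],q[3],q[0]]).as_matrix()
im=cv2.resize(S[0]["frame"][250:350,250:370,::-1],(720,600),interpolation=2)
for o,c in(((0,0,0),(0,255,0)),((.011,0,0),(255,0,255)),((-.011,0,0),(255,255,0)),((0,.0145,0),(0,165,255)),((0,0,-.05),(255,255,255))):
    u=((proj(S,p+M@np.array(o))[0]-[250,250]+.5)*6-.5);print(o,u);cv2.circle(im,tuple(int(v) for v in u),4,c,-1)
cv2.imwrite("pics/c2.png",im);print(s["clock"],p)
```

```text
(0, 0, 0) [325.19570935 394.26260493]
(0.011, 0, 0) [346.49061745 364.18225472]
(-0.011, 0, 0) [303.78892172 424.49376012]
(0, 0.0145, 0) [362.25887405 420.7813528 ]
(0, 0, -0.05) [275.84288215 347.64914599]
5.2 [ 0.5090511  -0.08368051  0.08171069]
```

View pics/c2.png

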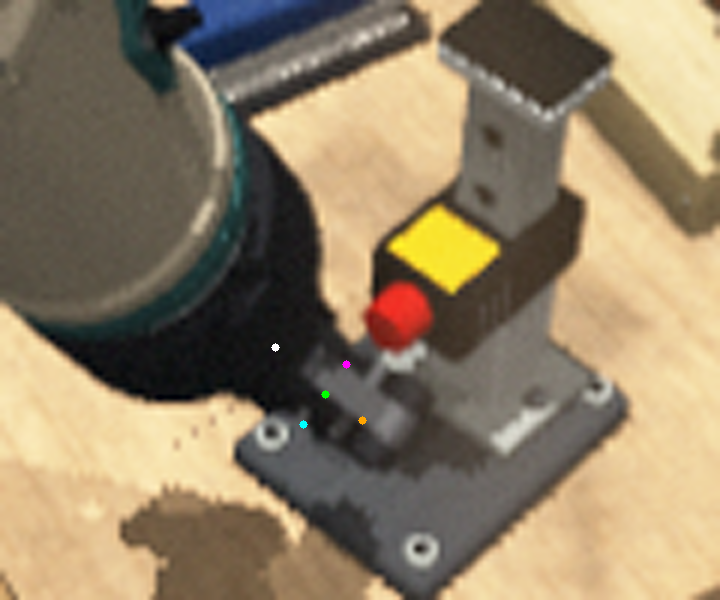

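The overlay puts the TCP on the closed finger tips, so the height is right. Now I'll feel for the button.

```bash
python3 -m pendant '[{"dx":0.0026,"dy":0,"dz":0.0015,"rx":0,"ry":0,"rz":0,"hand":0},{"dx":0.0026,"dy":0,"dz":0.0015,"rx":0,"ry":0,"rz":0,"hand":0},{"dx":0.0026,"dy":0,"dz":0.0015,"rx":0,"ry":0,"rz":0,"hand":0},{"dx":0,"dy":0,"dz":0,"rx":0,"ry":0,"rz":0,"hand":0},{"dx":0,"dy":0,"dz":0,"rx":0,"ry":0,"rz":0,"hand":0}]' | grep force
for i in 1 ; do python3 rel.py; done
python3 -m pendant '[{"dx":0.00173,"dy":0,"dz":0.001,"rx":0,"ry":0,"rz":0,"hand":0},{"dx":0.00173,"dy":0,"dz":0.001,"rx":0,"ry":0,"rz":0,"hand":0},{"dx":0,"dy":0,"dz":0,"rx":0,"ry":0,"rz":0,"hand":0}]' | grep force
python3 rel.py
```

```text
contact_force: [-0.1, 0.2, 1.1]
gripper_force: 0.0
clock 5.6167 foot-frame TCP mm [-53.8  -0.5  81. ] F foot [-0.   0.2  1.1] width -2.4017131108433823e-05
tool axes in foot (cols)
 [[ 0.866  0.015  0.5  ]
 [ 0.013 -1.     0.007]
 [ 0.5    0.    -0.866]]
q [-0.57  0.21  2.21  0.86  0.54 -0.04]
contact_force: [0.0, 0.1, 0.4]
gripper_force: 0.0
clock 5.8667 foot-frame TCP mm [-49.7  -0.6  80.9] F foot [0.  0.1 0.4] width 0.0004505447968462325
tool axes in foot (cols)
 [[ 0.866  0.015  0.5  ]
 [ 0.013 -1.     0.007]
 [ 0.5    0.    -0.866]]
q [-0.56  0.21  2.2   0.86  0.54 -0.03]
```

```bash
python3 -m pendant '[{"dx":0.00087,"dy":0,"dz":0.0005,"rx":0,"ry":0,"rz":0,"hand":0},{"dx":0.00087,"dy":0,"dz":0.0005,"rx":0,"ry":0,"rz":0,"hand":0},{"dx":0,"dy":0,"dz":0,"rx":0,"ry":0,"rz":0,"hand":0}]' >/dev/null; python3 rel.py|head -1
python3 -m pendant '[{"dx":0.00087,"dy":0,"dz":0.0005,"rx":0,"ry":0,"rz":0,"hand":0},{"dx":0.00087,"dy":0,"dz":0.0005,"rx":0,"ry":0,"rz":0,"hand":0},{"dx":0,"dy":0,"dz":0,"rx":0,"ry":0,"rz":0,"hand":0}]' >/dev/null; python3 rel.py|head -1
```

```text
clock 6.1167 foot-frame TCP mm [-47.9  -0.5  80.8] F foot [-0.2  0.9  0.4] width 0.00020941482272962325
clock 6.3667 foot-frame TCP mm [-45.8  -0.4  80.8] F foot [ 0.3 -0.6  0. ] width -0.00024810183189989384
```

```bash
python3 -m pendant '[{"dx":0.00087,"dy":0,"dz":0.0005,"rx":0,"ry":0,"rz":0,"hand":0},{"dx":0.00087,"dy":0,"dz":0.0005,"rx":0,"ry":0,"rz":0,"hand":0},{"dx":0,"dy":0,"dz":0,"rx":0,"ry":0,"rz":0,"hand":0}]' >/dev/null; python3 rel.py|head -1
```

```text
clock 6.6167 foot-frame TCP mm [-43.8  -0.4  80.8] F foot [1.  0.2 0.3] width -2.6592247857017068e-05
```

```bash
python3 -m pendant '[{"dx":0.00087,"dy":0,"dz":0.0005,"rx":0,"ry":0,"rz":0,"hand":0},{"dx":0.00087,"dy":0,"dz":0.0005,"rx":0,"ry":0,"rz":0,"hand":0},{"dx":0,"dy":0,"dz":0,"rx":0,"ry":0,"rz":0,"hand":0}]' >/dev/null; python3 rel.py|head -1
```

```text
clock 6.8667 foot-frame TCP mm [-41.8  -0.4  80.8] F foot [0.1 0.1 0.8] width 9.213003298965785e-05
```

```bash
python3 -m pendant '[{"dx":0.00087,"dy":0,"dz":0.0005,"rx":0,"ry":0,"rz":0,"hand":0},{"dx":0,"dy":0,"dz":0,"rx":0,"ry":0,"rz":0,"hand":0}]' >/dev/null; python3 rel.py|head -1
```

```text
clock 7.0333 foot-frame TCP mm [-41.   -0.2  80.8] F foot [-0.7 -0.9 -1.3] width -0.00011206354187983794
```

```bash
python3 -m pendant '[{"dx":0.00087,"dy":0,"dz":0.0005,"rx":0,"ry":0,"rz":0,"hand":0},{"dx":0,"dy":0,"dz":0,"rx":0,"ry":0,"rz":0,"hand":0}]' >/dev/null; python3 rel.py|head -1
```

```text
clock 7.2 foot-frame TCP mm [-40.2  -0.2  80.7] F foot [-2.5 -0.7  2.1] width 0.00025511616621634603
```

```bash
python3 -m pendant '[{"dx":0.00087,"dy":0,"dz":0.0005,"rx":0,"ry":0,"rz":0,"hand":0},{"dx":0,"dy":0,"dz":0,"rx":0,"ry":0,"rz":0,"hand":0}]' >/dev/null; python3 rel.py|head -1
```

```text
clock 7.3667 foot-frame TCP mm [-39.2  -0.2  80.7] F foot [-3.   0.5  1.5] width 0.00029087673068461614
```

```bash
python3 -m pendant '[{"dx":0.00173,"dy":0,"dz":0.001,"rx":0,"ry":0,"rz":0,"hand":0},{"dx":0.00173,"dy":0,"dz":0.001,"rx":0,"ry":0,"rz":0,"hand":0},{"dx":0.0004,"dy":0,"dz":0.0002,"rx":0,"ry":0,"rz":0,"hand":0},{"dx":0,"dy":0,"dz":0,"rx":0,"ry":0,"rz":0,"hand":0},{"dx":0,"dy":0,"dz":0,"rx":0,"ry":0,"rz":0,"hand":0}]' ; python3 rel.py|head -1; python3 -m pendant '[{"dx":0,"dy":0,"dz":0,"rx":0,"ry":0,"rz":0,"hand":0},{"dx":0,"dy":0,"dz":0,"rx":0,"ry":0,"rz":0,"hand":0},{"dx":0,"dy":0,"dz":0,"rx":0,"ry":0,"rz":0,"hand":0},{"dx":-0.0043,"dy":0,"dz":-0.0025,"rx":0,"ry":0,"rz":0,"hand":0},{"dx":-0.0087,"dy":0,"dz":-0.005,"rx":0,"ry":0,"rz":0,"hand":0},{"dx":-0.0087,"dy":0,"dz":-0.005,"rx":0,"ry":0,"rz":0,"hand":0},{"dx":0,"dy":0,"dz":0,"rx":0,"ry":0,"rz":0,"hand":0},{"dx":0,"dy":0,"dz":0,"rx":0,"ry":0,"rz":0,"hand":0},{"dx":0,"dy":0,"dz":0,"rx":0,"ry":0,"rz":0,"hand":0}]'; python3 rel.py|head -1
python3 - <<'E'
from h import *
a=manip.get_image("side")["frame"][:,:,::-1];b=cv2.imread("pics/side0.png")
f=lambda i:cv2.resize(i[240:350,280:380],(400,440),interpolation=2)
cv2.imwrite("pics/c3.png",np.hstack([f(b),f(a)]))
E
```

```text
clock: 7.78
position: [0.5349, -0.0746, 0.0807]
ee_rot: [-0.042, 0.953, 0.157, 0.255]
contact_force: [-4.5, -1.7, 1.6]
width: 0.0
gripper_force: 2.7
clock 7.7833 foot-frame TCP mm [-34.6  -0.2  80.7] F foot [-4.8 -0.2  1.6] width 4.696166587718297e-05
clock: 8.53
position: [0.512, -0.0827, 0.0811]
ee_rot: [-0.042, 0.953, 0.156, 0.256]
contact_force: [-0.3, -1.1, -0.0]
width: -0.0002
gripper_force: 0.0
clock 8.5333 foot-frame TCP mm [-59.   -1.   81.1] F foot [-0.7 -1.  -0. ] width -0.00017173923426098685
```

View pics/c3.png

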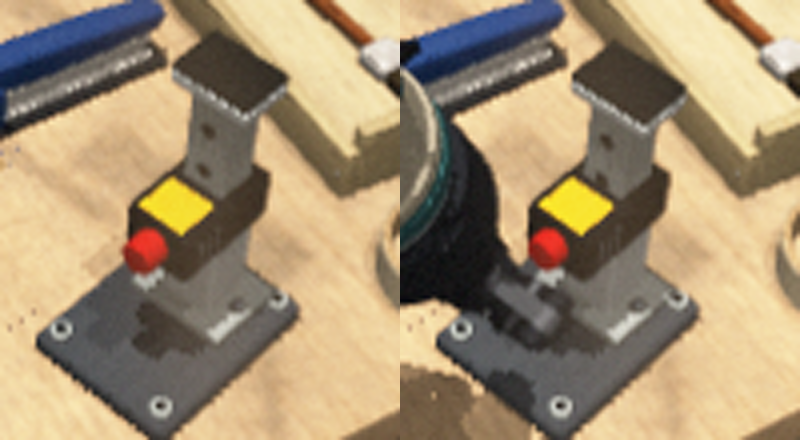

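The pad has come down roughly 6 mm and the button stands half in, with the hand clear. Next I'll go over the pad.

```bash
python3 -m pendant '[{"dx":0.0088,"dy":0,"dz":-0.0152,"rx":0,"ry":0,"rz":0,"hand":0},{"dx":0.0088,"dy":0,"dz":-0.0152,"rx":0,"ry":0,"rz":0,"hand":0},{"dx":0.0088,"dy":0,"dz":-0.0152,"rx":0,"ry":0,"rz":0,"hand":0},{"dx":0.0088,"dy":0,"dz":-0.0152,"rx":0,"ry":0,"rz":0,"hand":0},{"dx":0.0088,"dy":0,"dz":-0.0152,"rx":0,"ry":0,"rz":0,"hand":0},{"dx":0.0088,"dy":0,"dz":-0.0152,"rx":0,"ry":0,"rz":0,"hand":0},{"dx":0,"dy":0,"dz":0,"rx":0,"ry":0,"rz":0,"hand":0}]' >/dev/null
python3 -m pendant '[{"dx":0.0137,"dy":0,"dz":0.0079,"rx":0,"ry":0,"rz":0,"hand":0},{"dx":0.0137,"dy":0,"dz":0.0079,"rx":0,"ry":0,"rz":0,"hand":0},{"dx":0.0137,"dy":0,"dz":0.0079,"rx":0,"ry":0,"rz":0,"hand":0},{"dx":0.0137,"dy":0,"dz":0.0079,"rx":0,"ry":0,"rz":0,"hand":0},{"dx":0.0137,"dy":0,"dz":0.0079,"rx":0,"ry":0,"rz":0,"hand":0},{"dx":0.0137,"dy":0,"dz":0.0079,"rx":0,"ry":0,"rz":0,"hand":0},{"dx":0,"dy":0,"dz":0,"rx":0,"ry":0,"rz":0,"hand":0},{"dx":0,"dy":0,"dz":0,"rx":0,"ry":0,"rz":0,"hand":0}]' >/dev/null
python3 rel.py 36 0 175
```

```text
clock 9.8333 foot-frame TCP mm [ 35.6   1.6 184.9] F foot [ 0.1 -0.1  0.4] width -6.473038017154065e-05
tool axes in foot (cols)
 [[ 0.867  0.017  0.499]
 [ 0.014 -1.     0.009]
 [ 0.499 -0.001 -0.867]]
q [-0.41  0.16  1.92  0.53  0.73  0.5 ]
tool shift mm [-4.7  1.6  8.8]
```

```bash
python3 -m pendant '[{"dx":-0.0006,"dy":0,"dz":0.00104,"rx":0,"ry":0,"rz":0,"hand":0},{"dx":-0.0006,"dy":0,"dz":0.00104,"rx":0,"ry":0,"rz":0,"hand":0},{"dx":-0.0006,"dy":0,"dz":0.00104,"rx":0,"ry":0,"rz":0,"hand":0},{"dx":-0.0006,"dy":0,"dz":0.00104,"rx":0,"ry":0,"rz":0,"hand":0},{"dx":-0.0006,"dy":0,"dz":0.00104,"rx":0,"ry":0,"rz":0,"hand":0},{"dx":-0.0006,"dy":0,"dz":0.00104,"rx":0,"ry":0,"rz":0,"hand":0},{"dx":-0.0006,"dy":0,"dz":0.00104,"rx":0,"ry":0,"rz":0,"hand":0},{"dx":-0.0006,"dy":0,"dz":0.00104,"rx":0,"ry":0,"rz":0,"hand":0},{"dx":-0.0006,"dy":0,"dz":0.00104,"rx":0,"ry":0,"rz":0,"hand":0},{"dx":-0.0006,"dy":0,"dz":0.00104,"rx":0,"ry":0,"rz":0,"hand":0}]' >/dev/null; python3 rel.py|head -1
python3 -m pendant '[{"dx":-0.0006,"dy":0,"dz":0.00104,"rx":0,"ry":0,"rz":0,"hand":0},{"dx":-0.0006,"dy":0,"dz":0.00104,"rx":0,"ry":0,"rz":0,"hand":0},{"dx":-0.0006,"dy":0,"dz":0.00104,"rx":0,"ry":0,"rz":0,"hand":0},{"dx":-0.0006,"dy":0,"dz":0.00104,"rx":0,"ry":0,"rz":0,"hand":0},{"dx":-0.0006,"dy":0,"dz":0.00104,"rx":0,"ry":0,"rz":0,"hand":0}]' >/dev/null; python3 rel.py|head -1
```

```text
clock 10.6667 foot-frame TCP mm [ 35.5   0.8 174.1] F foot [0.  0.3 0.5] width 0.00024673204427642166
clock 11.0833 foot-frame TCP mm [ 35.4   0.9 168.1] F foot [ 0.2  0.3 -1.2] width -8.738193347924611e-05
```

```bash
python3 -m pendant '[{"dx":-0.0006,"dy":0,"dz":0.00104,"rx":0,"ry":0,"rz":0,"hand":0},{"dx":-0.0006,"dy":0,"dz":0.00104,"rx":0,"ry":0,"rz":0,"hand":0},{"dx":-0.0006,"dy":0,"dz":0.00104,"rx":0,"ry":0,"rz":0,"hand":0}]' >/dev/null; python3 rel.py|head -1
python3 -m pendant '[{"dx":-0.0006,"dy":0,"dz":0.00104,"rx":0,"ry":0,"rz":0,"hand":0},{"dx":-0.0006,"dy":0,"dz":0.00104,"rx":0,"ry":0,"rz":0,"hand":0},{"dx":-0.0006,"dy":0,"dz":0.00104,"rx":0,"ry":0,"rz":0,"hand":0}]' >/dev/null; python3 rel.py|head -1
```

```text
clock 11.3333 foot-frame TCP mm [ 35.5   0.8 164.7] F foot [-0.4  0.2  1. ] width -0.00034571852909335703
clock 11.5833 foot-frame TCP mm [ 35.5   0.8 161.1] F foot [-1.2  0.6  1. ] width 0.00021274001812789583
```

```bash
python3 -m pendant '[{"dx":-0.0005,"dy":0,"dz":0.00087,"rx":0,"ry":0,"rz":0,"hand":0},{"dx":-0.0005,"dy":0,"dz":0.00087,"rx":0,"ry":0,"rz":0,"hand":0},{"dx":-0.0005,"dy":0,"dz":0.00087,"rx":0,"ry":0,"rz":0,"hand":0}]' >/dev/null; python3 rel.py|head -1
```

```text
clock 11.8333 foot-frame TCP mm [ 35.5   0.8 158. ] F foot [-1.   0.6  1.4] width 7.135742431686503e-05
```

```bash
python3 -m pendant '[{"dx":-0.0005,"dy":0,"dz":0.00087,"rx":0,"ry":0,"rz":0,"hand":0},{"dx":-0.0005,"dy":0,"dz":0.00087,"rx":0,"ry":0,"rz":0,"hand":0},{"dx":-0.0005,"dy":0,"dz":0.00087,"rx":0,"ry":0,"rz":0,"hand":0}]' >/dev/null; python3 rel.py|head -1
```

```text
clock 12.0833 foot-frame TCP mm [ 35.5   0.8 154.9] F foot [-0.3  0.8  1.4] width 0.0001403652301086816
```

Run:
```python
from h import *
S=cam("side");T=cam("top");a=S[0]["frame"][:,:,::-1];b=T[0]["frame"][:,:,::-1]
cv2.imwrite("pics/c4.png",np.hstack([cv2.resize(a[240:340,290:390],(400,400),interpolation=2),cv2.resize(b[170:250,335:415],(400,400),interpolation=2)]))
p=manip.get_state()["position"];print((proj(S,p)-[290,240])*4,(proj(T,p)-[335,170])*5+[400,0])
```

```text
[[200.26417595  74.50914138]] [[584.07155362 138.36521958]]
```

View pics/c4.png

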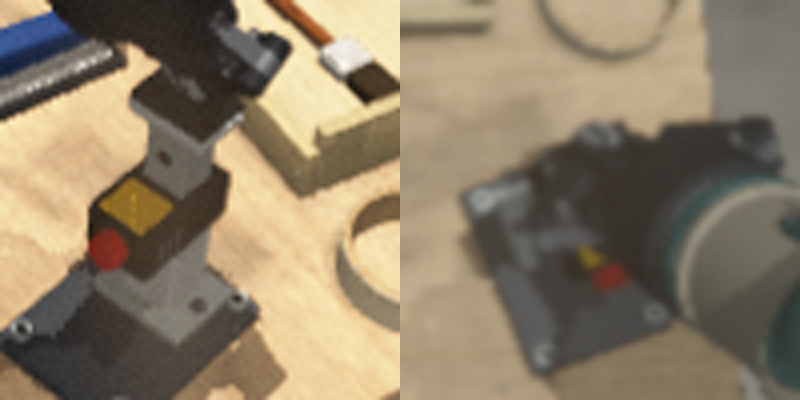

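The finger tips are just over the pad, toward its far half, and not yet bearing on it. I'll carry on down slowly.

```bash
python3 -m pendant '[{"dx":-0.0005,"dy":0,"dz":0.00087,"rx":0,"ry":0,"rz":0,"hand":0},{"dx":-0.0005,"dy":0,"dz":0.00087,"rx":0,"ry":0,"rz":0,"hand":0}]' >/dev/null; python3 rel.py|head -1
```

```text
clock 12.35 foot-frame TCP mm [ 35.5   0.8 153. ] F foot [-0.2 -0.2  0.9] width 5.4559393073490565e-06
```

```bash
python3 -m pendant '[{"dx":-0.0005,"dy":0,"dz":0.00087,"rx":0,"ry":0,"rz":0,"hand":0},{"dx":-0.0005,"dy":0,"dz":0.00087,"rx":0,"ry":0,"rz":0,"hand":0}]' >/dev/null; python3 rel.py|head -1
```

```text
clock 12.5167 foot-frame TCP mm [ 35.5   0.8 150.9] F foot [ 0.3  0.5 -0.7] width -2.421197256064292e-05
```

```bash
python3 -m pendant '[{"dx":-0.0005,"dy":0,"dz":0.00087,"rx":0,"ry":0,"rz":0,"hand":0}]' >/dev/null; python3 rel.py|head -1
```

```text
clock 12.6 foot-frame TCP mm [ 35.4   0.8 149.7] F foot [0.4 1.4 1. ] width 0.00029216677632071865
```

Run:
```python
from h import *
S=cam("side");F=R.from_euler('z',.31063).as_matrix();o=np.array([.56782,-.06379,0])
g=lambda u,w,z:F@[u,w,z]+o
for u0 in(.025,.0266):
  for s in(0,.006,.012,.018,.024):
    z=.169-s
    print(u0,s,proj(S,[g(u0-.016,.022,z),g(u0-.016,-.022,z),g(u0+.016,-.022,z)]).round(1).tolist())
a=S[0]["frame"][:,:,::-1];b=cv2.imread("pics/side0.png")
f=lambda i:cv2.resize(i[240:340,300:380],(400,500),interpolation=2)
cv2.imwrite("pics/c5.png",np.hstack([f(b),f(a)]))
```

```text
0.025 0 [[322.5, 254.5], [341.9, 266.7], [352.8, 257.6]]
0.025 0.006 [[322.3, 256.9], [341.6, 269.2], [352.4, 260.0]]
0.025 0.012 [[322.0, 259.3], [341.2, 271.5], [352.0, 262.4]]
0.025 0.018 [[321.8, 261.7], [340.9, 273.9], [351.7, 264.8]]
0.025 0.024 [[321.6, 264.0], [340.6, 276.3], [351.3, 267.1]]
0.0266 0 [[323.1, 254.1], [342.5, 266.3], [353.3, 257.2]]
0.0266 0.006 [[322.8, 256.5], [342.1, 268.7], [353.0, 259.6]]
0.0266 0.012 [[322.6, 258.9], [341.8, 271.1], [352.6, 261.9]]
0.0266 0.018 [[322.4, 261.2], [341.5, 273.5], [352.2, 264.3]]
0.0266 0.024 [[322.1, 263.6], [341.1, 275.8], [351.8, 266.6]]
```

View pics/c5.png

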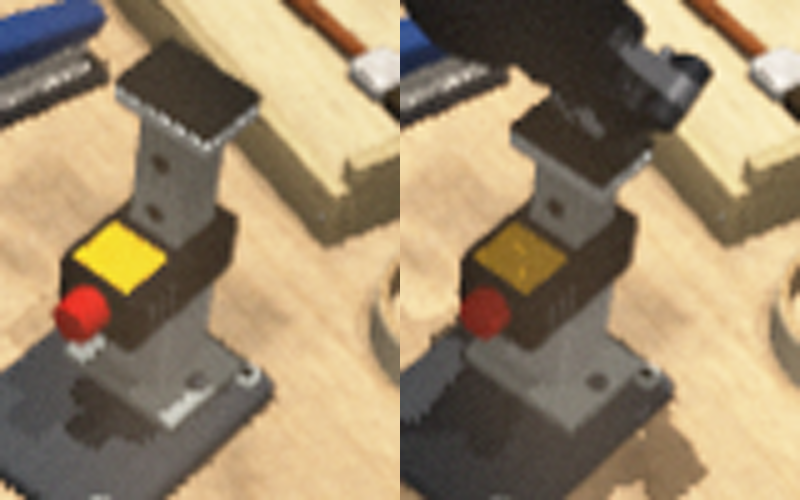

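By corner shift the pad has sunk about 20 mm now, against about 10 mm after the release, so it is moving down under the fingers. I'll go on in small steps and watch for the force jump.

```bash
python3 -m pendant '[{"dx":-0.0005,"dy":0,"dz":0.00087,"rx":0,"ry":0,"rz":0,"hand":0},{"dx":-0.0005,"dy":0,"dz":0.00087,"rx":0,"ry":0,"rz":0,"hand":0}]' >/dev/null; python3 rel.py|head -1
```

```text
clock 12.8167 foot-frame TCP mm [ 35.4   0.9 147.9] F foot [-0.7  0.6  0.8] width 0.00017702562664524829
```

```bash
python3 -m pendant '[{"dx":-0.0005,"dy":0,"dz":0.00087,"rx":0,"ry":0,"rz":0,"hand":0}]' >/dev/null; python3 rel.py|head -1
```

```text
clock 12.9 foot-frame TCP mm [ 35.4   0.9 146.8] F foot [0.  0.5 3.1] width 0.0001455415797593912
```

```bash
python3 -m pendant '[{"dx":-0.0005,"dy":0,"dz":0.00087,"rx":0,"ry":0,"rz":0,"hand":0}]' >/dev/null; python3 rel.py|head -1
```

```text
clock 12.9833 foot-frame TCP mm [ 35.6   0.8 146.4] F foot [-5.3  1.   9.8] width -0.00012578226898111484
```

```bash
python3 -m pendant '[{"dx":-0.0003,"dy":0,"dz":0.00052,"rx":0,"ry":0,"rz":0,"hand":0}]' >/dev/null; python3 rel.py|head -1
```

```text
clock 13.0667 foot-frame TCP mm [ 35.7   0.8 146.4] F foot [-5.6  2.2 10.9] width 0.00040271359054876464
```

```bash
python3 -m pendant '[{"dx":0,"dy":0,"dz":0,"rx":0,"ry":0,"rz":0,"hand":0}]' | grep contact
python3 - <<'E'
from h import *
now=manip.get_image("side")["frame"][:,:,::-1].copy();cv2.imwrite("pics/side_now.png",now)
up=lambda i,k:cv2.resize(i,None,fx=k,fy=k,interpolation=2)
n=up(now[240:340,300:380],5);c5=cv2.imread("pics/c5.png");c5r=c5[:,400:];c5l=c5[:,:400]
for nm,ref in(("c5",c5r),("init",c5l)):
  for y0 in (110,130) if nm=="c5" else (80,100):
    t=ref[y0:y0+100,105:205]; r=cv2.matchTemplate(n,t,cv2.TM_CCOEFF_NORMED);m=cv2.minMaxLoc(r);print(nm,y0,m[1],(m[3][0]-105)/5,(m[3][1]-y0)/5)
  for y0,x0 in((280,50),):
    t=ref[y0:y0+70,x0:x0+70]; r=cv2.matchTemplate(n,t,cv2.TM_CCOEFF_NORMED);m=cv2.minMaxLoc(r);print(" btn",m[1],(m[3][0]-x0)/5,(m[3][1]-y0)/5)
for nm,i in(("n",n),("c5",c5r),("init",c5l)):
  h=cv2.cvtColor(np.ascontiguousarray(i),cv2.COLOR_BGR2HSV)[260:360,30:130];k=((h[...,0]<8)|(h[...,0]>172))&(h[...,1]>170)&(h[...,2]>70);y,x=np.nonzero(k);print(nm,k.sum()/25,x.mean(),y.mean(),x.min(),x.max())
E
```

```text
contact_force: [-3.8, -0.8, 8.0]
c5 110 0.9862570762634277 -0.2 1.0
c5 130 0.9819307923316956 -0.4 0.6
 btn 0.9521245956420898 -0.2 0.0
init 80 0.8249214887619019 -2.4 9.4
init 100 0.7731454968452454 -2.6 -3.6
 btn 0.8143776655197144 0.4 0.4
n 80.36 51.27426580388253 54.53310104529617 25 78
c5 67.0 54.05313432835821 51.37194029850746 31 78
init 88.56 51.91508581752484 51.690605239385725 25 79
```

The button's red patch is back to its first outline (left edge at column 25, against 31 while between holes), and the pad is about 9.5 px lower, which is 24–26 mm. So it has latched, and I'll withdraw straight up.

```bash
python3 -m pendant '[{"dx":0.001,"dy":0,"dz":-0.00174,"rx":0,"ry":0,"rz":0,"hand":0},{"dx":0.004,"dy":0,"dz":-0.007,"rx":0,"ry":0,"rz":0,"hand":0},{"dx":0.008,"dy":0,"dz":-0.014,"rx":0,"ry":0,"rz":0,"hand":0},{"dx":0.008,"dy":0,"dz":-0.014,"rx":0,"ry":0,"rz":0,"hand":0},{"dx":0.008,"dy":0,"dz":-0.014,"rx":0,"ry":0,"rz":0,"hand":0},{"dx":0.008,"dy":0,"dz":-0.014,"rx":0,"ry":0,"rz":0,"hand":0},{"dx":-0.012,"dy":0,"dz":-0.007,"rx":0,"ry":0,"rz":0,"hand":0},{"dx":-0.012,"dy":0,"dz":-0.007,"rx":0,"ry":0,"rz":0,"hand":0},{"dx":-0.012,"dy":0,"dz":-0.007,"rx":0,"ry":0,"rz":0,"hand":0},{"dx":0,"dy":0,"dz":0,"rx":0,"ry":0,"rz":0,"hand":0},{"dx":0,"dy":0,"dz":0,"rx":0,"ry":0,"rz":0,"hand":0},{"dx":0,"dy":0,"dz":0,"rx":0,"ry":0,"rz":0,"hand":0}]'; python3 rel.py|head -1
python3 - <<'E'
from h import *
a=manip.get_image("side")["frame"][:,:,::-1];b=cv2.imread("pics/side0.png")
f=lambda i:cv2.resize(i[150:350,220:380],(400,500),interpolation=2)
cv2.imwrite("pics/c6.png",np.hstack([f(b),f(a)]))
E
```

```text
clock: 14.2
position: [0.5621, -0.0658, 0.2205]
ee_rot: [-0.042, 0.953, 0.156, 0.256]
contact_force: [0.3, 0.1, -0.4]
width: 0.0001
gripper_force: 0.0
clock 14.2 foot-frame TCP mm [-6.000e+00 -2.000e-01  2.205e+02] F foot [ 0.3 -0.  -0.4] width 5.615218477442016e-05
```

View pics/c6.png

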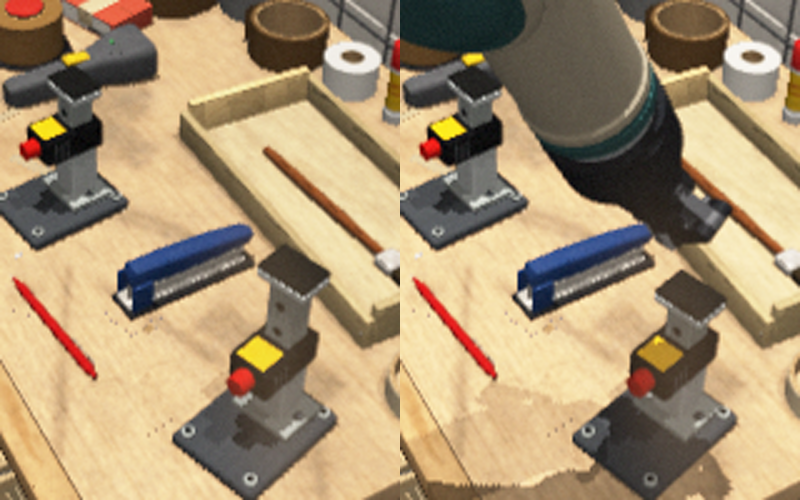

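The tall rest's pad now stands about 10 px (25 mm) lower, with its button fully out at (640,382). The other rest and the stapler have not moved, and the hand is clear. Handing in.

```bash
python3 -c "
from rig import manip
print(manip.sign_off())"
```

```text
the job is handed in; nothing more can be done
None
```

The job is handed in: the taller rest is latched in its second hole, about 25 mm down with its button out and level with the other rest by the camera. The highest force I read was about 12 N, and the hand is clear; no verdict came back on handing in.

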